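Lock a circuit board down with a cam clamp

TASK

One of the two cam clamps on the bench has a power-supply board lying in it, not yet held; lock that board down. First, with the cam lever still up, turn the wing nut clockwise until its wing lies in line with the clamp bar, which sets the right clamping force. Then flip the cam lever all the way down and let go, so that the rubber pusher holds the board.

Things in the scene. Friction and masses are not known exactly. Their poses are not given: they have to be found in the camera images.
- fixture: The cam clamp with the board in it, fixed (an empty twin is not used). Plate 200 x 120 x 12 mm; origin: centre of its underside, on the bench, z up; the lever's side, -x, roughly faces the robot. Steel clamp bar 24 mm wide along x (y = 0, x -90 to +75 mm), top 73 mm up (lever upright), 65 when clamped. Board loose in a nest at x 23 to 75, y -37 to +52, 42 mm up. Two lever cheeks 94 mm tall.
- nut (a joint): Turn (rad) of the wing nut about its vertical axis at x +55, y 0 mm in the fixture's frame; grows clockwise from above; range 0 to 2.4, starts 0.15 to 0.9. 0: wing along fixture y; 1.57: in line with the bar (x), the right setting. Wing: upright flat, 44 long, 10 thick, from 77 to 101 mm above the bench (lever upright), on a 24 mm collar. Stiff (0.05 Nm), stays put, does not rise.
- cam_lever (a joint): Angle (rad) of the cam lever on its hinge (along fixture y, at x -40, y 0, z 83 mm). 0: upright; grows as it falls towards fixture -x; 1.4: fully down at its stop, nearly level. Starts 0 to 0.3. Flat handle 8 thick, 16 mm wide; crossbar 12 mm in diameter, 24 long, centred 58 mm from the hinge. Needs 2 to 4 N there, stays where left; lowers bar and nut evenly, 8 mm in all.
- pusher: Sprung rubber foot, 18 mm in diameter, under the bar below the wing nut; its underside is 13.9 mm below its origin. 2 to 7 mm above the board while the lever is up; the nut lowers it 2 mm per rad. Lever down, it presses the board: about 6 N at the right nut setting, less if the nut is looser, more if tighter (1.5 N/mm).

How it is judged:
On the way, in this order (a step that is already met when the one before it is completed fails the run):
1. the wing nut is set in line with the clamp bar while the cam lever is still up (value of joint nut between 1.32 and 1.82 rad and value of joint cam_lever below 0.6 rad), for 0.2 s.
2. the cam lever is flipped down (value of joint cam_lever above 1.25 rad), for 0.2 s.
At the end, for the whole second after the job is handed in: The wing nut is within 14 degrees of in line with the clamp bar, the cam lever is down to within 9 degrees of its stop, and the pusher presses on the board with 4 to 8 N (value of joint nut between 1.32 and 1.82 rad and value of joint cam_lever above 1.25 rad and contact force between pusher and anything else between 4 and 8 N); the robot touches nothing.
It also fails if it takes over 51 s, if anything falls off the work surface, if the arm or the gripper's body presses on something with over 40 N, if the wrist force passes 120 N, or if a joint passes its speed limit or range.

ROBOT

A 7-joint arm with a two-finger parallel gripper is mounted at the origin on a cart in front of the work surface, level with it; the furniture and walls round the work are solid. World frame = base frame: x ahead of the robot, y to its left, z up, the work surface at z = 0. Lengths are in m, angles in rad, forces in N, time in s.
With the tool pointing down it reaches from about 0.425 to 1.025 m from the base axis. Payload 9.4 kg.
Tool frame: the origin (TCP) lies where the fingers leave the gripper's body, on its centre line; the fingertips stand 84 mm ahead of it and the grasp point (between the pads) lies pinch_z ahead of it (pinch_z is the distance from the TCP to the grasp point, in m); z points along the fingers, y is the line along which they close (so a half turn about z gives the same grasp; the last joint's range is limited). The gripper opens to 93 mm and grips with 3 to 60 N. Pads are 15 mm wide; open, the fingers measure 128 mm over their backs; the gripper's body (75 mm by 188 mm) begins 65 mm behind the grasp point.
Start: joints at [1.237, 0.599, -0.003, 1.599, 0.002, 0.943, -0.08], TCP at [0.184, -0.701, 0.303] pointing down, gripper open.
Joint ranges: [-2.57, 2.57], [-0.35, 1.97], [-1.29, 1.29], [0.11, 2.56], [-1.05, 4.19], [0.11, 1.86], [-2.63, 2.63]. Speed limits (rad/s): [2.22, 2.22, 3.01, 3.01, 3.14, 3.14, 3.14].

INTERFACE

Orientations are given as a unit quaternion [x, y, z, w].
In Python, from plant import get_obs, snapshot, finish_job, pinch_z gives the robot as it stands.
- The arm moves only by the shell command python3 -m crank 'ROWS' [OPENING] [FORCE]. ROWS is JSON, a list of rows, each a list of 6 numbers: the shift along the world's x, y, z normalised to -1 to 1, where 1 is 20 cm, then the turn, a rotation vector about the world's x, y, z normalised to -1 to 1, where 1 is 2 pi rad. In form: [[dx, dy, dz, rx, ry, rz], ...]. A call has 1 to 20 rows; each row shifts and turns the commanded pose from where the row before left it; what a row does not reach is not made up. A row lasts 1/10 s, in which the tool goes at most 50 mm and 8.59 degrees, less where a joint would pass 70% of its speed; a pose out of reach is approached as far as the arm can. A call with a number of a shift or a turn outside -1 to 1 is refused whole. A call with a gripper value outside its range is refused whole. OPENING is the opening, from 0 (shut) to 1 (fully open), set as the call begins (- or left out, the last holds). The fingers move at their own pace and stop on an object; FORCE is the grip in N (left out, the last holds). Time passes only in rows, so rows that do not move let the fingers close. It gives the time, the measured TCP pose, the force, the opening and the grip force at its end, in the units of the state.
- get_obs(): the state, without advancing time (a new reading comes with each control period).
- snapshot(name): name is "scene" or "top" or "wrist"; returns a dict with "frame" (400x640x3 uint8, red, green, blue), "camera_matrix" (3x3 intrinsics, pixels), "rvec" (rotation vector, rad) and "tvec" (3), from world to camera coordinates, as OpenCV has them. Camera axes: x right, y down, z forward; pixel columns grow to the right and rows downward; lengths in m; the calibration is good to about 2 mm. A picture is of the moment at which its call begins. There is no depth.
- finish_job(): hands the job in; it is judged then, once.
The state is a dict: "time": time; "joint_positions": joint angles; "dq": joint speeds; "tau": joint torques, N m; "tool_pos": TCP position; "orientation": TCP orientation; "wrist_force": force on the tool from outside, world axes, zero at the start; "torque": the same for the moment, N m; "finger_gap": finger opening in m; "gripper_force": force on a finger pad.
Only numpy, scipy, OpenCV 4.12 (cv2) and the standard library are available. Lean on these libraries where they do the work, as an engineer would, in place of code of your own. Each camera call takes 0.05 s, during which the arm holds its last target. There are 200 camera calls.

## Working session

There is one attempt and no reset: what is moved stays moved. The work goes in short steps, Python scripts to look and compute and a shell command to move; the robot and the scene stay as the last step left them, time stands still between calls to the robot, and variables do not carry over. Pictures are saved under pics/ and viewed, at most 10 in all, crops included, and the job is handed in when it is done.

```bash
mkdir -p pics
cat > h.py <<'E'
import numpy as np, cv2
from plant import get_obs, snapshot, finish_job, pinch_z
def shot(n,f):
    s=snapshot(n); np.savez(f'pics/{f}.npz',**s); cv2.imwrite(f'pics/{f}.png',s['frame'][:,:,::-1]); return s
def ray(s,px,z):
    "world point at height z on the pixel's ray"
    R=cv2.Rodrigues(np.array(s['rvec'],float))[0]; t=np.array(s['tvec'],float).ravel()
    c=-R.T@t; d=R.T@np.linalg.inv(s['camera_matrix'])@np.array([px[0],px[1],1.])
    return c+d*(z-c[2])/d[2]
def proj(s,P):
    return cv2.projectPoints(np.array(P,float).reshape(-1,3),np.array(s['rvec'],float),np.array(s['tvec'],float),np.array(s['camera_matrix']),None)[0].reshape(-1,2)
E
python3 - <<'E'
from h import *
for n in('scene','top'):
    s=shot(n,n+'0'); 
print(pinch_z,{k:np.round(v,3) for k,v in get_obs().items()})
E
```

```text
0.0653 {'time': np.float64(0.1), 'joint_positions': array([ 1.237,  0.6  , -0.003,  1.6  ,  0.002,  0.943, -0.08 ]), 'dq': array([-0.001, -0.002, -0.001, -0.001,  0.   , -0.   ,  0.   ]), 'tau': array([ 6.0000e-03, -7.6655e+01,  1.5030e+00, -2.5294e+01, -5.2000e-02,
        1.4000e-02,  0.0000e+00]), 'tool_pos': array([ 0.184, -0.701,  0.302]), 'orientation': array([ 0.992,  0.128, -0.   , -0.001]), 'wrist_force': array([0.383, 0.278, 0.385]), 'torque': array([ 0.032,  0.021, -0.01 ]), 'gripper_force': np.float64(0.0), 'finger_gap': np.float64(0.093)}
```

View pics/top0.png

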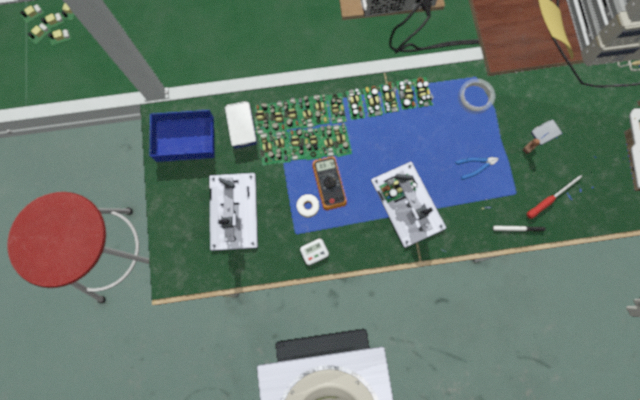

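View pics/scene0.png

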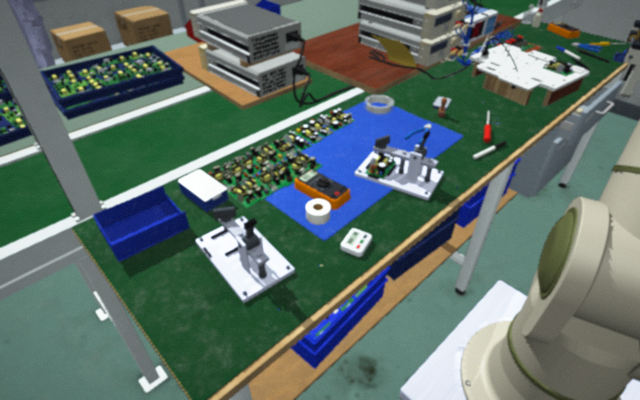

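The clamp holding the board is the right-hand one in the top view, with plate corners near (373,180), (411,163), (446,228) and (407,245). The board is at its far end, around (398,190). I'll crop and enlarge it to refine these.

Run:
```python
from h import *
s=dict(np.load('pics/top0.npz'))
for p in[(373,180),(411,163),(446,228),(407,245),(408,204)]: print(p,ray(s,p,.012).round(4))
im=cv2.imread('pics/top0.png')[155:255,360:460]
cv2.imwrite('pics/topc.png',cv2.resize(im,(600,600),interpolation=cv2.INTER_CUBIC))
```

```text
(373, 180) [ 0.5759 -0.2015  0.012 ]
(411, 163) [ 0.6082 -0.3106  0.012 ]
(446, 228) [ 0.4207 -0.3683  0.012 ]
(407, 245) [ 0.3912 -0.2596  0.012 ]
(408, 204) [ 0.4979 -0.282   0.012 ]
```

View pics/topc.png

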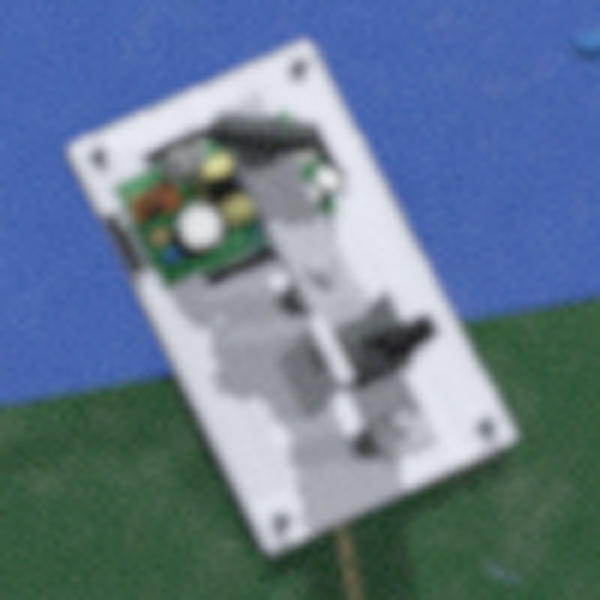

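```bash
python3 -m crank '[[0.1,0.13,0.03,0,0,0],[0.1,0.13,0.03,0,0,0],[0.1,0.13,0.03,0,0,0],[0.1,0.13,0.03,0,0,0],[0.1,0.13,0.03,0,0,0],[0.1,0.13,0.03,0,0,0],[0.1,0.13,0.03,0,0,0],[0.1,0.13,0.03,0,0,0],[0.1,0.13,0.03,0,0,0],[0.1,0.13,0.03,0,0,0],[0.1,0.13,0.03,0,0,0],[0.1,0.13,0.03,0,0,0],[0.1,0.13,0.03,0,0,0],[0.1,0.13,0.03,0,0,0],[0.1,0.13,0.03,0,0,0],[0.1,0.13,0.03,0,0,0],[0,0,0,0,0,0],[0,0,0,0,0,0]]' 1
python3 -c "
from h import *
s=shot('wrist','w1');R=cv2.Rodrigues(s['rvec'])[0];print(-R.T@np.ravel(s['tvec']),R[2])"
```

```text
time: 1.9
tool_pos: [0.5043, -0.2847, 0.3985]
orientation: [0.992, 0.129, -0.0, -0.0]
wrist_force: [-0.9, -0.3, 0.0]
finger_gap: 0.093
gripper_force: 0.0
[ 0.58303257 -0.2643275   0.48134457] [-0.2762985  -0.07275416 -0.95831413]
```

View pics/w1.png

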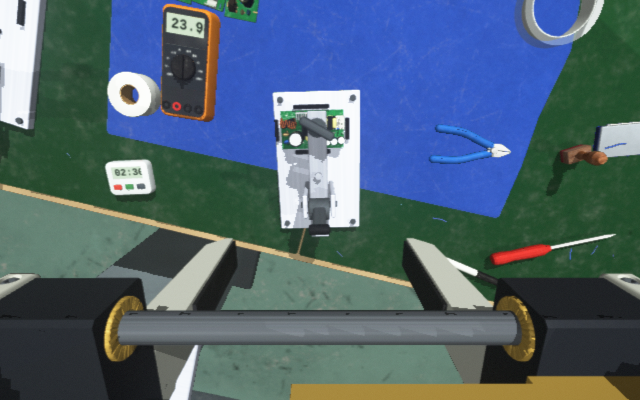

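The wrist view shows the clamp with its plate from (274,93) to (360,228), the wing nut near (317,127) and the lever at (319,215). I'll crop this too.

```bash
python3 -c "
import cv2
im=cv2.imread('pics/w1.png')[85:240,255:375]
cv2.imwrite('pics/w1c.png',cv2.resize(im,None,fx=3.87,fy=3.87,interpolation=cv2.INTER_CUBIC)); print(im.shape)"
```

```text
(155, 120, 3)
```

View pics/w1c.png

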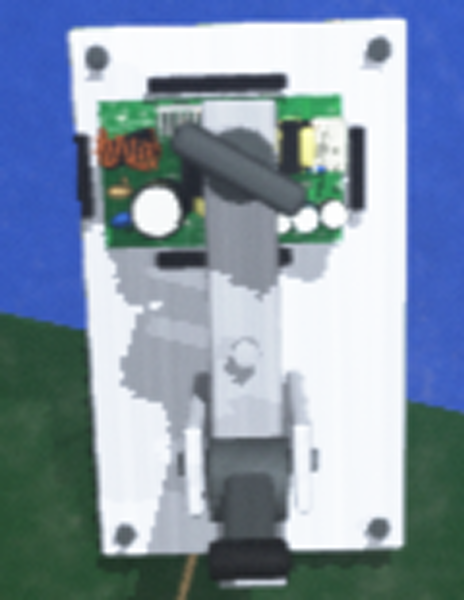

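In the crop, the plate corners are (70,29), (406,19), (402,548) and (103,553). The wing's top edge runs from (182,135) to (297,198), and the lever crossbar is near (248,558), so the lever is close to upright.

```bash
cat > fit.py <<'E'
from h import *
from scipy.optimize import least_squares
s=dict(np.load('pics/w1.npz')); f=lambda p:np.array(p)/3.87+[255,85]-.4
C=np.array([f(p) for p in[(70,29),(406,19),(402,548),(103,553)]])
M=np.array([[.1,.06,.012],[.1,-.06,.012],[-.1,-.06,.012],[-.1,.06,.012]])
def W(v,P):
    c,n=np.cos(v[2]),np.sin(v[2]); P=np.atleast_2d(P); return np.c_[v[0]+c*P[:,0]-n*P[:,1],v[1]+n*P[:,0]+c*P[:,1],P[:,2]]
r=least_squares(lambda v:(proj(s,W(v,M))-C).ravel(),[.5,-.285,.3]); v=r.x
print('fixture',v.round(4),np.degrees(v[2]),'res',r.fun.round(1))
a,b=ray(s,f((182,135)),.101),ray(s,f((297,198)),.101); m=(a+b)/2; d=b-a
print('wing',a,b,m,np.linalg.norm(d),'ang',np.degrees(np.arctan2(d[1],d[0])))
an=np.pi/2+v[2]-np.arctan2(d[1],d[0]); print('nut angle',(an+np.pi/2)%np.pi-np.pi/2,'nut axis expected',W(v,[.055,0,.1]))
for t in(0,.1,.2,.3): print(t,(proj(s,W(v,[-.04-.058*np.sin(t),0,.083+.058*np.cos(t)]))-[255,85])*3.87)
for t in np.arange(0,1.41,.2): print(t.round(1),W(v,[-.04-.058*np.sin(t),0,.083+.058*np.cos(t)]).round(4))
E
python3 fit.py
```

```text
fixture [ 0.5038 -0.2833  0.2841] 16.2786366266988 res [-0.4 -0.4  0.5 -0.2  0.2  0.1 -0.3  0.7]
wing [ 0.56223516 -0.24899659  0.101     ] [ 0.55331574 -0.2864623   0.101     ] [ 0.55777545 -0.26772945  0.101     ] 0.03851279806008301 ang -103.3910651945668
nut angle 0.5178339848660425 nut axis expected [[ 0.55657663 -0.26787807  0.1       ]]
0 [[245.96697562 517.60894643]]
0.1 [[246.49897125 536.19742285]]
0.2 [[247.02321034 553.67864893]]
0.3 [[247.53243335 569.82755193]]
0.0 [[ 0.4654 -0.2945  0.141 ]]
0.2 [[ 0.4543 -0.2977  0.1398]]
0.4 [[ 0.4437 -0.3008  0.1364]]
0.6 [[ 0.4339 -0.3037  0.1309]]
0.8 [[ 0.4254 -0.3062  0.1234]]
1.0 [[ 0.4185 -0.3082  0.1143]]
1.2 [[ 0.4135 -0.3097  0.104 ]]
1.4 [[ 0.4105 -0.3105  0.0929]]
```

```bash
python3 -m crank '[[0.033,0.0104,-0.1,0,0,0.0215],[0.033,0.0104,-0.1,0,0,0.0215],[0.033,0.0104,-0.1,0,0,0.0215],[0.033,0.0104,-0.1,0,0,0.0215],[0.033,0.0104,-0.1,0,0,0.0215],[0.033,0.0104,-0.1,0,0,0.0215],[0.033,0.0104,-0.1,0,0,0.0215],[0.033,0.0104,-0.1,0,0,0.0215],[0,0,0,0,0,0],[0,0,0,0,0,0],[0,0,0,0,0,0]]'
python3 -c "
from h import *
s=shot('wrist','w2')
from scipy.spatial.transform import Rotation as R
print(R.from_quat(get_obs()['orientation']).as_matrix().round(4))"
```

```text
time: 3.05
tool_pos: [0.5566, -0.2695, 0.2396]
orientation: [0.786, 0.618, -0.0, 0.001]
wrist_force: [-1.2, 1.0, -0.3]
finger_gap: 0.0929
gripper_force: 0.0
[[ 2.345e-01  9.721e-01  1.000e-03]
 [ 9.721e-01 -2.345e-01 -1.100e-03]
 [-8.000e-04  1.300e-03 -1.000e+00]]
```

View pics/w2.png

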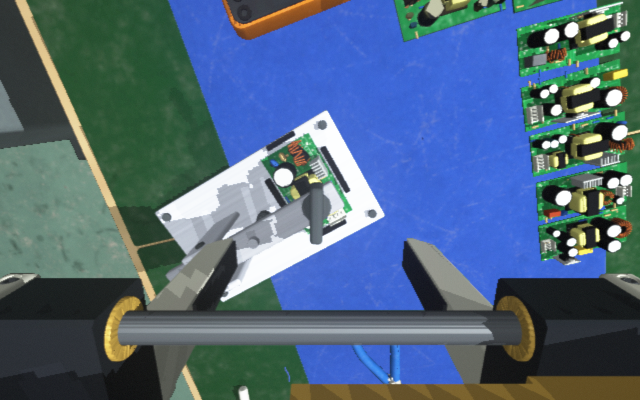

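The wing stands upright at column 317, midway between the fingers and parallel to the pads. Next I descend, with the fingers partly closed to clear the cheeks, and grip.

```bash
python3 -m crank '[[0.002,0.007,-0.06,0,0,0],[0,0,-0.06,0,0,0],[0,0,-0.06,0,0,0],[0,0,-0.06,0,0,0],[0,0,-0.06,0,0,0],[0,0,-0.06,0,0,0],[0,0,-0.01,0,0,0],[0,0,0,0,0,0],[0,0,0,0,0,0]]' 0.5
python3 -m crank '[[0,0,0,0,0,0],[0,0,0,0,0,0],[0,0,0,0,0,0],[0,0,0,0,0,0],[0,0,0,0,0,0],[0,0,0,0,0,0],[0,0,0,0,0,0],[0,0,0,0,0,0]]' 0 20
```

```text
time: 4.0
tool_pos: [0.5576, -0.2672, 0.165]
orientation: [0.785, 0.62, 0.0, 0.0]
wrist_force: [-0.3, -0.8, 0.3]
finger_gap: 0.0462
gripper_force: 0.0
time: 4.8
tool_pos: [0.5554, -0.2668, 0.1647]
orientation: [0.785, 0.62, -0.001, -0.001]
wrist_force: [-5.5, 0.9, 6.9]
finger_gap: 0.0097
gripper_force: 20.0
```

```bash
python3 -m crank '[[-0.01,0.002,0,0,0,-0.014],[0,0,0,0,0,-0.014],[0,0,0,0,0,-0.014],[0,0,0,0,0,-0.014],[0,0,0,0,0,-0.014],[0,0,0,0,0,-0.014],[0,0,0,0,0,-0.014],[0,0,0,0,0,-0.014],[0,0,0,0,0,-0.014],[0,0,0,0,0,-0.014],[0,0,0,0,0,-0.014],[0,0,0,0,0,-0.014],[0,0,0,0,0,0],[0,0,0,0,0,0],[0,0,0,0,0,0],[0,0,0,0,0,0]]'
python3 -c "
from h import *
print(get_obs()['torque'],get_obs()['orientation'])"
```

```text
time: 6.4
tool_pos: [0.5556, -0.2673, 0.1648]
orientation: [0.99, 0.141, 0.0, 0.0]
wrist_force: [1.6, -3.4, -0.7]
finger_gap: 0.0096
gripper_force: 20.0
[-1.00893985 -0.4258861  -0.02749008] [9.90024022e-01 1.40897648e-01 4.04876854e-04 3.54348914e-04]
```

The nut has turned to the target, with the tool yaw matching the bar. I'll release, rise and move behind the lever.

```bash
python3 -m crank '[[0,0,0,0,0,0],[0,0,0,0,0,0],[0,0,0,0,0,0],[0,0,0,0,0,0],[0,0,0.095,0,0,0],[0,0,0.095,0,0,0],[0,0,0.095,0,0,0],[0,0,0.095,0,0,0],[0,0,0.095,0,0,0],[0,0,0.1,0,0,0],[0,0,0.1,0,0,0],[0,0,0.1,0,0,0],[0,0,0,0,0,0],[0,0,0,0,0,0]]' 0.4
python3 - <<'E'
from h import *
s=shot('wrist','w3')
im=s['frame'][:,:,::-1]; v=[.5038,-.2833,.2841]
p=proj(s,[[.5038,-.2833,.05]])[0].astype(int); print(p)
y,x=max(p[1]-150,0),max(p[0]-130,0)
print(x,y);cv2.imwrite('pics/w3c.png',cv2.resize(im[y:y+260,x:x+260],None,fx=2.3,fy=2.3,interpolation=cv2.INTER_CUBIC))
E
```

```text
time: 7.8
tool_pos: [0.5552, -0.2666, 0.3196]
orientation: [0.99, 0.141, 0.0, 0.0]
wrist_force: [-1.0, 0.1, -0.1]
finger_gap: 0.0374
gripper_force: 0.0
[320 226]
190 76
```

View pics/w3c.png

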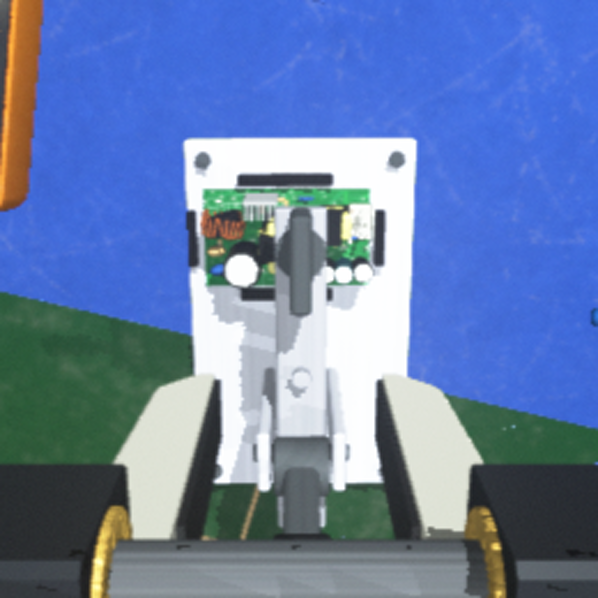

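The wing (column 300, rows 210-315) now lies along the bar. Next I push the lever with closed fingers.

```bash
python3 -m crank '[[-0.0706,-0.0223,-0.06,0,0,0],[-0.0706,-0.0223,-0.06,0,0,0],[-0.0706,-0.0223,-0.06,0,0,0],[-0.0706,-0.0223,-0.06,0,0,0],[-0.0706,-0.0223,-0.06,0,0,0],[0,0,0,0,0,0],[0,0,-0.09,0,0,0],[0,0,-0.09,0,0,0],[0,0,-0.09,0,0,0],[0,0,0,0,0,0],[0,0,0,0,0,0]]' 0
python3 -m crank '[[-0.0258,-0.0075,0,0,0,0],[-0.0258,-0.0075,0,0,0,0],[-0.0258,-0.0075,0,0,0,0],[-0.0258,-0.0075,0,0,0,0],[-0.0258,-0.0075,0,0,0,0],[-0.0258,-0.0075,0,0,0,0],[-0.0258,-0.0075,0,0,0,0],[-0.0258,-0.0075,0,0,0,0],[0,0,0,0,0,0],[0,0,0,0,0,0]]'
```

```text
time: 8.95
tool_pos: [0.4852, -0.2888, 0.2057]
orientation: [0.99, 0.141, -0.0, -0.0]
wrist_force: [-1.0, 0.1, -0.8]
finger_gap: 0.0003
gripper_force: 0.0
time: 9.95
tool_pos: [0.4428, -0.3012, 0.2056]
orientation: [0.99, 0.14, -0.001, -0.0]
wrist_force: [0.0, 0.8, 0.3]
finger_gap: 0.0006
gripper_force: 0.0
```

```bash
python3 -m crank '[[0.02,0.006,0.06,0,0,0],[0,0,0.09,0,0,0],[-0.075,-0.022,0,0,0,0],[-0.075,-0.022,0,0,0,0],[0,0,0,0,0,0],[0,0,-0.04,0,0,0],[0,0,-0.04,0,0,0],[0,0,-0.04,0,0,0]]'
python3 -m crank '[[0,0,-0.04,0,0,0],[0,0,-0.04,0,0,0],[0,0,-0.04,0,0,0],[0,0,-0.035,0,0,0],[0,0,0,0,0,0],[0,0,0,0,0,0],[0,0,0,0,0,0]]'
```

```text
time: 10.75
tool_pos: [0.4151, -0.3092, 0.2108]
orientation: [0.99, 0.14, -0.003, -0.001]
wrist_force: [-24.7, -10.6, 30.3]
finger_gap: 0.0001
gripper_force: 15.1
time: 11.45
tool_pos: [0.4176, -0.3086, 0.1818]
orientation: [0.99, 0.141, 0.0, 0.0]
wrist_force: [-6.4, 2.4, 28.7]
finger_gap: 0.0008
gripper_force: 14.5
```

```bash
python3 -m crank '[[0,0,0.05,0,0,0],[0,0,0.1,0,0,0],[0,0,0.2,0,0,0],[0,0,0.2,0,0,0],[0,0,0.2,0,0,0],[-0.1,-0.1,0.2,0,0,0],[-0.2,-0.1,0,0,0,0],[-0.2,-0.1,0,0,0,0],[0,0,0,0,0,0],[0,0,0,0,0,0]]'
python3 - <<'E'
from h import *
s=shot('wrist','w4'); im=s['frame'][:,:,::-1]
p=proj(s,[[.4838,-.2893,.06]])[0].astype(int)
y,x=max(p[1]-100,0),max(p[0]-100,0); print(x,y)
a=cv2.resize(im[y:y+200,x:x+200],(400,400),interpolation=cv2.INTER_CUBIC)
t=shot('scene','s4'); im=t['frame'][:,:,::-1]; b=cv2.resize(im[110:210,345:445],(400,400),interpolation=cv2.INTER_CUBIC)
cv2.imwrite('pics/fin.png',np.hstack([a,b]))
v=[.5038,-.2833,.2841]
for q in(1.0,1.25,1.4):
    X=-.04-.058*np.sin(q); P=[.5038+X*np.cos(.2841),-.2833+X*np.sin(.2841),.083+.058*np.cos(q)]
    print(q,(proj(s,[P])-[x,y])*2,(proj(t,[P])-[345,110])*4+[400,0])
E
```

```text
time: 12.45
tool_pos: [0.3175, -0.3689, 0.3705]
orientation: [0.99, 0.14, 0.0, 0.0]
wrist_force: [0.2, -0.7, 0.2]
finger_gap: 0.0002
gripper_force: 0.0
190 0
1.0 [[195.07023307 139.79955561]] [[773.53343866 147.26441343]]
1.25 [[197.8582947  155.64458756]] [[779.63626885 168.68366824]]
1.4 [[199.42633099 161.26999184]] [[780.4069156  181.46294677]]
```

View pics/fin.png

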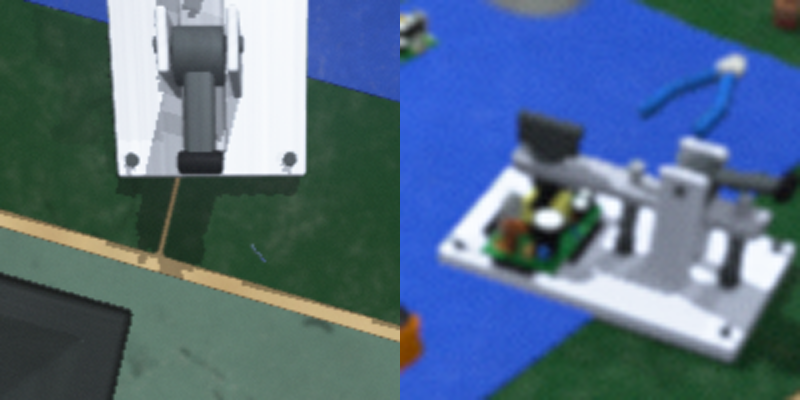

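The crossbar sits at (200,161) in the wrist view and (782,184) in the scene view. Both match the projection for 1.4 rad. The wing is in line with the bar and the arm is clear, so I'm handing in.

```bash
python3 -c "
from plant import finish_job
print(finish_job())"
```

```text
the job is handed in; nothing more can be done
None
```

I handed the job in at about 12.5 s: the wing nut was turned in line with the bar, then the cam lever was flipped down to its stop and the arm withdrew. The last pictures confirm both positions, but I had no way to measure the pusher force, and no verdict came back.

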